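# Catch the falling cuvette-bay flap and let it down softly

### The job

Close the flap of the cuvette reader without letting it bang: nudge the open flap from behind past its balance point so that it starts to fall by itself, get clear of it, catch it from the front on the back of your fingers while it is still well open, and then lower it softly until it is fully shut. Do not take hold of the flap, and leave everything else on the table where it is. Finish with the hand clear of it.

Things in the scene. Friction and masses are not known exactly. Their poses are not given: they have to be found in the camera images.
- reader: White cuvette reader, fixed. Origin on the table. In its axes: console with screen and keys at the front, x -124 to -40, y -52 to 88 mm, 56 mm high; cuvette bay x -42 to 82, y -52 to 52 mm, 70 mm high, and a bank as high behind the hinge, y 52 to 88 mm. The flap falls towards -y, over the bay's outer wall (outside at y -52 mm), with free table beyond it.
- flap_hinge (a point): Point on the hinge axis, mid-width of the flap: x 20, y 52, z 73 mm in the reader's axes. Axes turn with the flap: x along the hinge (same as the reader's x), -y from hinge to free edge, z out of the outer face (up when shut; towards the reader's +y, 'behind', when open). Flap: grey panel 118 mm along the hinge, 100 mm hinge to free edge, 6 mm thick.
- flap_lip (a point): Middle of the end of the blue lip (70 mm wide, 5 mm thick), which is bent up 50 degrees out of the outer face at the free edge. The end lies 122 mm from the hinge along the flap and 26 mm out of the face; shut, it is 99 mm above the table and 18 mm past the bay's outer wall, so fingers pointing down outside that wall can bear on it all the way to shut.
- flap (a joint): Flap angle, rad: 0 shut, 1.8 open (stop, leaning back past upright to the reader's +y). Weight 0.16 kg +-15%. Balances near 1.5 rad: above, it leans back on the stop; below, it falls shut towards the reader's -y. A damper slows the fall to about 0.45 x cos(angle) rad/s: some 3 s from 1.3 to 0.6 rad, then 1.4 s until it bangs shut. No spring or catch.
- standard_bottle: Bystander, not to be disturbed: clear bottle with blue cap, 56 mm wide, 102 mm tall; origin at the centre of its underside.
- flask: Bystander, not to be disturbed: glass conical flask, 51 mm wide, 79 mm tall; origin at the centre of its underside.
- beaker: Bystander, not to be disturbed: clear beaker, 54 mm wide, 68 mm tall; origin at the centre of its underside.
- small_beaker: Bystander, not to be disturbed: clear beaker, 41 mm wide, 50 mm tall; origin at the centre of its underside.
- timer: Bystander, not to be disturbed: dark desk timer, 71x72x18 mm; origin at the centre of its underside.
- calculator: Bystander, not to be disturbed: dark pocket calculator, 126x92x13 mm; origin at the centre of its underside.

How it is judged:
On the way, in this order (a step that is already met when the one before it is completed fails the run):
1. the flap has been tipped past its balance point and falls by itself, with nothing of the robot touching it (value of joint flap between 0.4 and 1.47 rad and velocity of joint flap below -0.03 rad/s and contact force between the arm and flap below 0.02 N), for 0.1 s.
2. the flap is caught on the fingers while still open (between 0.2 and 0.95 rad) and its fall is slowed to less than 0.2 rad/s (value of joint flap between 0.2 and 0.95 rad and velocity of joint flap above -0.2 rad/s and contact force between the fingers and flap above 0.1 N), for 0.1 s.
3. the flap is down (value of joint flap below 0.03 rad), for 0.1 s.
At the end, for the whole second after the job is handed in: The flap is fully shut (angle below 0.03 rad) and at rest, the bystanders are within 20 mm of where they stood (value of joint flap below 0.03 rad and velocity of joint flap between -0.02 and 0.02 rad/s and distance of each of standard_bottle, flask, beaker, small_beaker, timer, calculator from where it was at the start of the episode below 0.02 m); the robot touches nothing.
It fails at once if the flap bangs: it closes faster than 0.3 rad/s within the last 0.12 rad (value of joint flap below 0.12 rad and velocity of joint flap below -0.3 rad/s).
It fails at once if the flap or its lip is taken between the fingers (contact force between the fingers and flap above 0.3 N and ((x of the grasp point in the frame of flap_hinge between -0.055 and 0.055 m and y of the grasp point in the frame of flap_hinge between -0.1 and -0.02 m and z of the grasp point in the frame of flap_hinge between -0.005 and 0.005 m) or (x of the grasp point in the frame of flap_hinge between -0.035 and 0.035 m and y of the grasp point in the frame of flap_hinge between -0.117 and -0.105 m and z of the grasp point in the frame of flap_hinge between 0.007 and 0.019 m))).
It fails at once if a bystander is pushed, tipped or carried off (distance of any of standard_bottle, flask, beaker, small_beaker, timer, calculator from where it was at the start of the episode above 0.03 m).
It also fails if it takes over 61 s, if anything falls off the work surface, if the arm or the gripper's body presses on something with over 40 N, if the wrist force passes 120 N, or if a joint passes its speed limit or range.

### The arm

A 7-joint arm with a two-finger parallel gripper is mounted at the origin on a cart in front of the work surface, level with it; the furniture and walls round the work are solid. World frame = base frame: x ahead of the robot, y to its left, z up, the work surface at z = 0. Lengths are in m, angles in rad, forces in N, time in s.
With the tool pointing down it reaches from about 0.425 to 0.875 m from the base axis. Payload 4.7 kg.
Tool frame: the origin (TCP) lies midway between the tips of the shut fingers; the grasp point (between the pads) lies 19 mm behind it; z points along the fingers, y is the line along which they close (so a half turn about z gives the same grasp; the last joint's range is limited). The gripper opens to 85 mm and grips with 20 to 120 N. Pads are 22 mm wide; open, the fingers measure 114 mm over their backs; the gripper's body (76 mm by 85 mm) begins 54 mm behind the grasp point. The pads swing forward as they close: fully open they stand 13 mm farther back than shut.
Start: joints at [1.314, 0.321, -0.07, 1.45, 0.023, 1.371, -0.057], TCP at [0.174, -0.626, 0.231] pointing down, gripper open.
Joint ranges: [-2.86, 2.86], [-0.3, 2.09], [-1.38, 1.24], [0.06, 2.45], [-1.56, 4.7], [0.09, 2.05], [-2.69, 2.69]. Speed limits (rad/s): [2.57, 2.57, 3.14, 3.14, 3.14, 3.14, 3.14].

### API

Orientations are given as a unit quaternion [x, y, z, w].
In Python, from plant import * gives the robot as it stands. The module is installed in compiled form; this text tells all that it offers.
- The arm moves only by the tool carry_out, never from a script. Its argument "series" is text: rows parted by semicolons, each of 7 numbers parted by spaces: the closure, from -1 (fully open) to 1 (shut), so that 0 is half open, then the shift along the tool's x, y, z in m, then the turn, a rotation vector about the tool's x, y, z in degrees. In form: claw dx dy dz wx wy wz; .... A call has 1 to 20 rows; each row is the pose to reach, as a shift and turn from the pose commanded when the call began, along the tool's axes at that moment; what a row does not reach only later rows make up. A row lasts 1/12 s, in which the tool goes at most 41.7 mm and 7.16 degrees, less where a joint would pass 70% of its speed; a pose out of reach is approached as far as the arm can. A call with a gripper value outside its range is refused whole. The fingers move at their own pace and stop on an object; the grip force is fixed at half the most. Time passes only in rows, so rows that repeat a pose let the fingers close. It gives the time, the measured TCP pose, the force, the opening and the grip force at its end, in the units of the state.
- get_state(): the state, without advancing time (a new reading comes with each control period).
- grab_frame(name): name is "side" or "top"; returns the picture (384x512x3 uint8, red, green, blue); there is no depth.
- camera_info(name): a dict with "fx", "fy", "cx", "cy" (pixels), "rvec" (rotation vector, rad) and "tvec" (3), from world to camera coordinates, as OpenCV has them. Camera axes: x right, y down, z forward; pixel columns grow to the right and rows downward; lengths in m; the calibration is good to about 2 mm. A picture is of the moment at which its call begins. camera_info takes no time and is no camera call.
- sign_off(): hands the job in; it is judged then, once.
The state is a dict: "time_s": time; "q": joint angles; "qd": joint speeds; "effort": joint torques, N m; "eef_pos": TCP position; "tcp_rot": TCP orientation; "wrist_force": force on the tool from outside, world axes, zero at the start; "ft_torque": the same for the moment, N m; "width": finger opening in m; "finger_force": force on a finger pad.
Only numpy, scipy, OpenCV 4.12 (cv2) and the standard library are available. Lean on these libraries where they do the work, as an engineer would, in place of code of your own. Each camera call takes 0.05 s, during which the arm holds its last target. There are 200 camera calls.

## Working session

There is one attempt and no reset: what is moved stays moved. The work goes in short steps, Python scripts to look and compute and a tool call to move; the robot and the scene stay as the last step left them, time stands still between calls to the robot, and variables do not carry over. Pictures are saved under pics/ and viewed, at most 10 in all, crops included, and the job is handed in when it is done.

Besides the shell and the picture viewer there is one more tool, called after ">>>" by a JSON object that holds its "op" and its "data". carry_out: Moves the arm, as the interface text tells. Its arguments: {"type":"object","properties":{"series":{"type":"string"}},"required":["series"]}

```bash
mkdir -p pics; python3 - <<'E'
from plant import *
import cv2,numpy as np
for n in("side","top"):
    im=grab_frame(n); cv2.imwrite(f"pics/{n}0.png",cv2.resize(im[:,:,::-1],(800,600),interpolation=cv2.INTER_CUBIC)); np.save(n+"0.npy",im)
    c=camera_info(n);R=cv2.Rodrigues(np.array(c["rvec"],float))[0];print(n,c["fx"],c["cx"],c["cy"],"pos",-R.T@np.array(c["tvec"]).ravel(),R.round(3).tolist())
s=get_state();print(s["eef_pos"],s["tcp_rot"],s["time_s"],s["width"],s["wrist_force"])
E
```

```text
side 351.4307338013521 261.6014207053697 187.2319692096938 pos [ 0.44353717 -0.86931034  0.47160478] [[0.994, -0.108, -0.024], [-0.065, -0.398, -0.915], [0.09, 0.911, -0.402]]
top 432.8818368149892 257.37695706329254 192.8829423393433 pos [0.31438876 0.01698789 1.19596466] [[0.025, -1.0, 0.003], [-0.981, -0.025, -0.193], [0.193, 0.002, -0.981]]
[ 0.17372665 -0.62587095  0.23035563] [ 9.90844130e-01  1.35008223e-01 -1.51326153e-04 -8.16213116e-04] 0.1 0.08524902681131948 [-0.23391789 -0.02650545  0.42460984]
```

View pics/side0.png

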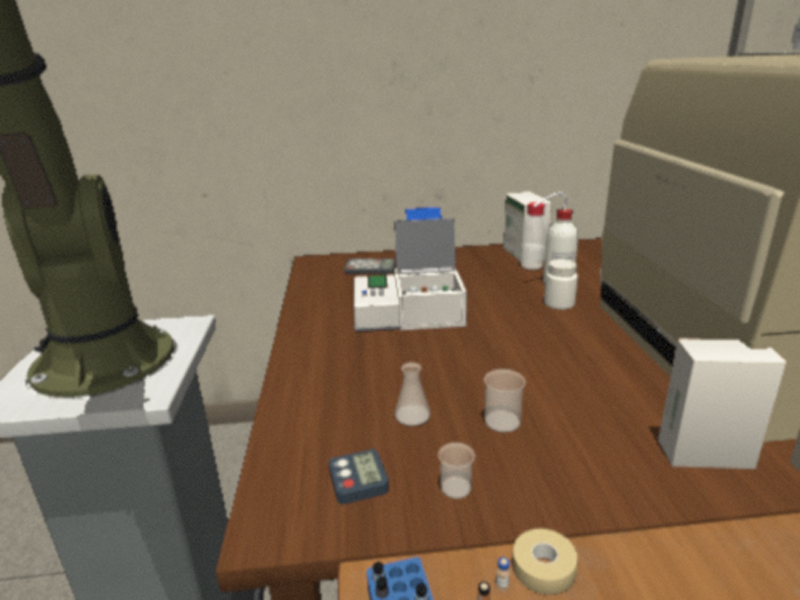

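View pics/top0.png

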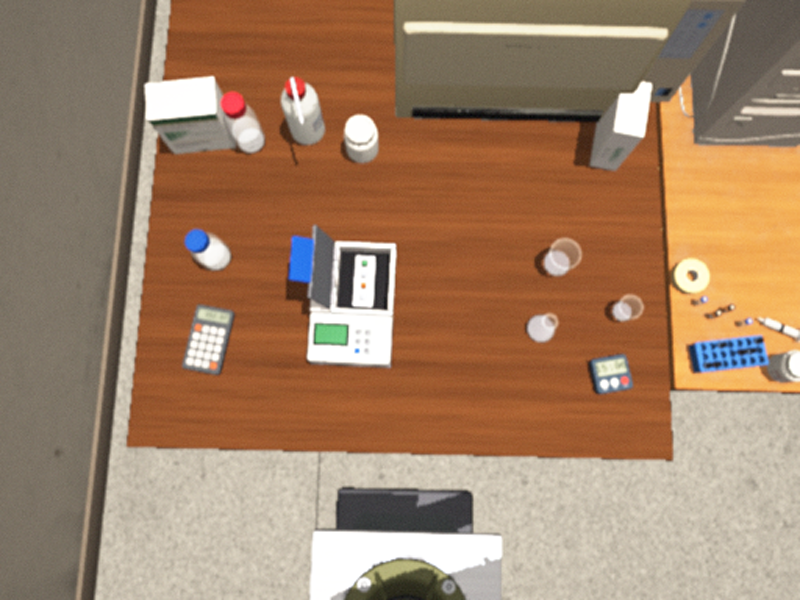

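The side view shows the reader at mid-image with its grey flap standing open and the blue lip at about (425,215). In the top view the reader's corners are at about (309,361), (391,365) and (396,243), with the lip at (301,260). The console faces the robot, so the reader's axes nearly match the world axes, and the flap falls towards world -y.

```bash
cat > h.py <<'E'
import cv2,numpy as np
from plant import *
def ray(n,u,v,z):
    c=camera_info(n);R=cv2.Rodrigues(np.array(c["rvec"],float))[0];p=-R.T@np.array(c["tvec"]).ravel()
    d=R.T@np.array([(u-c["cx"])/c["fx"],(v-c["cy"])/c["fy"],1]);return p+d*(z-p[2])/d[2]
E
python3 - <<'E'
from h import *
for n in("top","side"):
    im=np.load(n+"0.npy"); hsv=cv2.cvtColor(im,cv2.COLOR_RGB2HSV)
    m=cv2.inRange(hsv,(105,150,60),(125,255,255))
    k,l,st,c=cv2.connectedComponentsWithStats(m)
    for i in range(1,k):
        if st[i,4]>40: print(n,"blue",st[i],c[i].round(1), cv2.boxPoints(cv2.minAreaRect(np.argwhere(l==i)[:,::-1].astype(np.float32))).round(1).tolist())
im=np.load("top0.npy"); hsv=cv2.cvtColor(im,cv2.COLOR_RGB2HSV)
m=cv2.inRange(hsv,(0,0,150),(179,60,255)); m[:,:195]=0;m[:,260:]=0;m[:150]=0;m[240:]=0
cs=cv2.findContours(m,cv2.RETR_EXTERNAL,cv2.CHAIN_APPROX_NONE)[0];c=max(cs,key=cv2.contourArea)
print(cv2.approxPolyDP(c,2.5,True).reshape(-1,2).tolist())
cv2.imwrite("pics/crop.png",cv2.resize(im[140:245,175:265,::-1],None,fx=5.5,fy=5.5,interpolation=cv2.INTER_CUBIC))
E
```

```text
top blue [119 147  14  14 153] [125.6 153.9] [[119.0, 147.0], [132.0, 147.0], [132.0, 160.0], [119.0, 160.0]]
top blue [185 151  16  30 384] [192.4 165.9] [[184.0, 178.89999389648438], [187.10000610351562, 150.89999389648438], [201.1999969482422, 152.5], [198.10000610351562, 180.5]]
top blue [442 217  48  20 521] [465.8 226.6] [[441.70001220703125, 220.6999969482422], [487.6000061035156, 215.60000610351562], [489.3999938964844, 232.0], [443.6000061035156, 237.0]]
side blue [260 133  22   7 118] [270.6 136.4] [[260.0, 133.0], [281.0, 133.0], [281.0, 139.0], [260.0, 139.0]]
[[215, 154], [211, 196], [199, 192], [196, 229], [249, 234], [253, 157]]
```

View pics/crop.png

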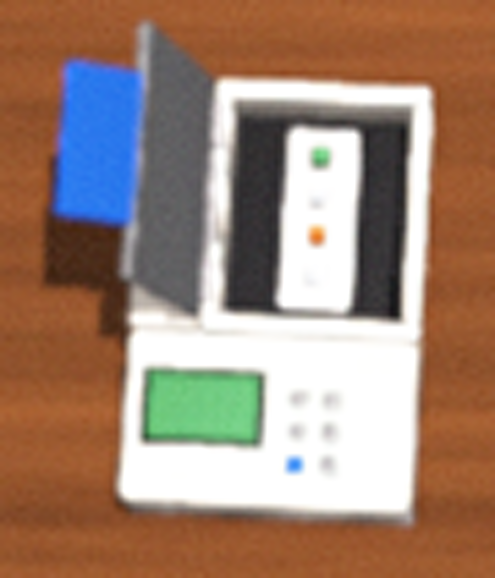

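The crop shows the console's front corners at full-image pixels (196.8,231.3) and (249.9,233.1), the bay's far right corner at (253.5,156), and the lip-end corners at (187,151.3) and (184.8,179.1).

```bash
python3 - <<'E'
from h import *
from scipy.optimize import least_squares
M=np.array([[-124,88,56],[-124,-52,56],[82,-52,70],[55,105,186],[-15,105,186]])/1e3
px=[(196.8,231.3),(249.9,233.1),(253.5,156),(187,151.3),(184.8,179.1)]
W=np.array([ray("top",u-.4,v-.4,z) for (u,v),z in zip(px,M[:,2])])
f=lambda p:(np.c_[np.cos(p[2])*M[:,0]-np.sin(p[2])*M[:,1]+p[0],np.sin(p[2])*M[:,0]+np.cos(p[2])*M[:,1]+p[1]]-W[:,:2]).ravel()
r=least_squares(f,[.5,.1,0]);x,y,a=r.x;print(x,y,np.degrees(a),(f(r.x)*1e3).round(1))
Rt=lambda X,Y:(x+np.cos(a)*X-np.sin(a)*Y,y+np.sin(a)*X+np.cos(a)*Y)
for X,Y in [(20,150),(20,120),(20,50),(20,-50),(20,-85)]:print(X,Y,np.round(Rt(X/1e3,Y/1e3),4))
# side check lip centre
c=camera_info("side");R=cv2.Rodrigues(np.array(c["rvec"],float))[0]
p=R@np.array([*Rt(.02,.105),.186])+np.array(c["tvec"]).ravel();print("lip side px",c["fx"]*p[0]/p[2]+c["cx"],c["fy"]*p[1]/p[2]+c["cy"])
for n,u,v in(("bottle",210/1.5625,262/1.5625),("calc",208/1.5625,340/1.5625),("flask",543/1.5625,328/1.5625),("beaker",555/1.5625,265/1.5625),("whitejar",360/1.5625,150/1.5625)):print(n,ray("top",u,v,0.01).round(3))
E
```

```text
0.5565264403664265 0.0883362749330929 -0.7593515072860109 [ 0.9  0.1  0.2  0.3 -0.6  1.6  0.2 -0.8 -0.7 -1.2]
20 150 [0.5785 0.2381]
20 120 [0.5781 0.2081]
20 50 [0.5772 0.1381]
20 -50 [0.5759 0.0381]
20 -85 [0.5754 0.0031]
lip side px 269.68891203517546 132.76691999454766
bottle [0.612 0.369 0.01 ]
calc [0.47  0.361 0.01 ]
flask [ 0.506 -0.231  0.01 ]
beaker [ 0.622 -0.255  0.01 ]
whitejar [0.834 0.106 0.01 ]
```

>>> {"op": "carry_out", "data": {"series": "1 0.38 -0.15 -0.07 0 0 16.3;1 0.38 -0.15 -0.07 0 0 16.3;1 0.38 -0.15 -0.07 0 0 16.3;1 0.38 -0.15 -0.07 0 0 16.3;1 0.38 -0.15 -0.07 0 0 16.3;1 0.38 -0.15 -0.07 0 0 16.3;1 0.38 -0.15 -0.07 0 0 16.3;1 0.38 -0.15 -0.07 0 0 16.3;1 0.38 -0.15 -0.07 0 0 16.3;1 0.38 -0.15 -0.07 0 0 16.3;1 0.38 -0.15 -0.07 0 0 16.3;1 0.38 -0.15 -0.07 0 0 16.3;1 0.38 -0.15 -0.07 0 0 16.3;1 0.38 -0.15 -0.07 0 0 16.3;1 0.38 -0.15 -0.07 0 0 16.3;1 0.38 -0.15 -0.07 0 0 16.3"}}

```text
time_s: 1.43
eef_pos: [0.4986, -0.3814, 0.301]
tcp_rot: [1.0, -0.008, -0.0, 0.0]
wrist_force: [0.5, 0.8, -0.0]
width: 0.0
finger_force: 0.0
```

>>> {"op": "carry_out", "data": {"series": "1 0.0706 -0.6275 0 0 0 0;1 0.0706 -0.6275 0 0 0 0;1 0.0706 -0.6275 0 0 0 0;1 0.0706 -0.6275 0 0 0 0;1 0.0706 -0.6275 0 0 0 0;1 0.0706 -0.6275 0 0 0 0;1 0.0706 -0.6275 0 0 0 0;1 0.0706 -0.6275 0 0 0 0;1 0.0706 -0.6275 0 0 0 0;1 0.0706 -0.6275 0 0 0 0;1 0.0706 -0.6275 0 0 0 0;1 0.0706 -0.6275 0 0 0 0;1 0.0706 -0.6275 0 0 0 0;1 0.0706 -0.6275 0 0 0 0;1 0.0706 -0.6275 0 0 0 0;1 0.0706 -0.6275 0 0 0 0;1 0.0706 -0.6275 0 0 0 0;1 0.0706 -0.6275 0 0 0 0;1 0.0706 -0.6275 0 0 0 0"}}

```text
time_s: 3.02
eef_pos: [0.5798, 0.2437, 0.3011]
tcp_rot: [1.0, -0.009, 0.0, 0.001]
wrist_force: [-0.6, -1.0, -0.9]
width: 0.0001
finger_force: 0.0
```

>>> {"op": "carry_out", "data": {"series": "1 0 0 0.035 0 0 0;1 0 0 0.07 0 0 0;1 0 0 0.1 0 0 0;1 0 0 0.12 0 0 0;1 0 0 0.135 0 0 0;1 0 0 0.135 0 0 0;1 0 0 0.135 0 0 0"}}

```text
time_s: 3.6
eef_pos: [0.5795, 0.2437, 0.1661]
tcp_rot: [1.0, -0.009, -0.0, 0.001]
wrist_force: [0.6, 0.2, 1.3]
width: -0.0003
finger_force: 0.0
```

```bash
python3 - <<'E'
from h import *
im=grab_frame("side");cv2.imwrite("pics/s1.png",cv2.resize(im[60:220,180:400,::-1],None,fx=3.5,fy=3.5,interpolation=cv2.INTER_CUBIC))
s=get_state();print(s["time_s"],s["eef_pos"],s["tcp_rot"],s["wrist_force"],s["q"])
E
```

```text
3.65 [0.58004305 0.24471624 0.16734657] [ 9.99966303e-01 -8.17928546e-03  6.78035641e-04  1.78397744e-04] [-0.10342393  0.11548335  1.25225509] [ 0.08816769  0.38960439 -0.67116911  1.57048763  0.25112056  1.26820218
 -2.20865137]
```

View pics/s1.png

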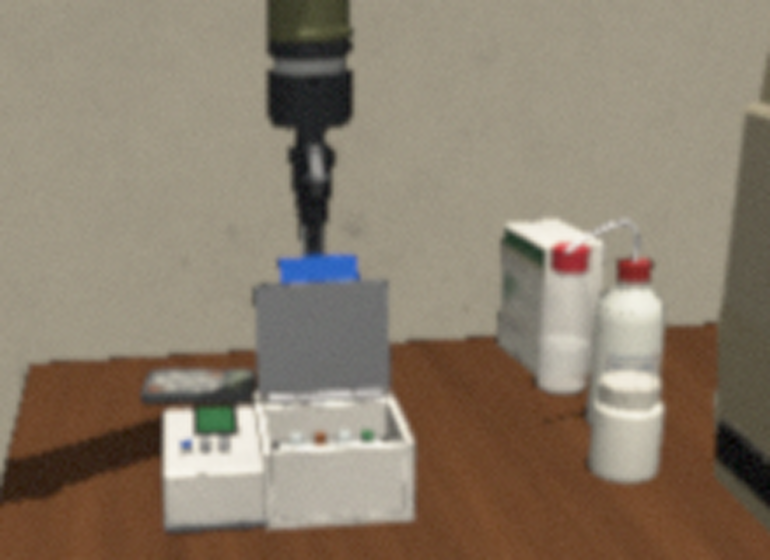

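The hand is behind the lip, centred on it (finger at crop (315,250), lip spanning 280–358). Next I nudge it.

>>> {"op": "carry_out", "data": {"series": "1 0 0.012 0 0 0 0;1 0 0.024 0 0 0 0;1 0 0.030 0 0 0 0;1 0 0.035 0 0 0 0;1 0 0.040 0 0 0 0;1 0 0.045 0 0 0 0;1 0 0.050 0 0 0 0;1 0 0.055 0 0 0 0;1 0 0.060 0 0 0 0;1 0 0.065 0 0 0 0;1 0 0.070 0 0 0 0;1 0 0.075 0 0 0 0;1 0 0.080 0 0 0 0;1 0 0.085 0 0 0 0;1 0 0.090 0 0 0 0;1 0 0.095 0 0 0 0;1 0 0.098 0 0 0 0;1 0 0.090 0 0 0 0;1 0 0.085 0 0 0 0"}}

```text
time_s: 5.23
eef_pos: [0.5779, 0.1616, 0.1662]
tcp_rot: [1.0, -0.007, -0.0, -0.0]
wrist_force: [0.2, 1.0, 0.7]
width: -0.0003
finger_force: 0.0
```

```bash
python3 - <<'E'
from h import *
im=grab_frame("top");cv2.imwrite("pics/t2.png",cv2.resize(im[110:250,150:300,::-1],None,fx=3.5,fy=3.5,interpolation=cv2.INTER_CUBIC))
im=grab_frame("side");hsv=cv2.cvtColor(im,cv2.COLOR_RGB2HSV)
p=np.argwhere(cv2.inRange(hsv,(105,150,60),(125,255,255))[100:190,240:320]);print("side lip rows",p[:,0].min()+100,p[:,0].max()+100,p[:,1].min()+240,p[:,1].max()+240)
c=camera_info("side");R=cv2.Rodrigues(np.array(c["rvec"],float))[0]
for th in np.arange(.9,1.81,.1):
    v=[]
    for L,N in((122,26),(100,0)):
        q=R@np.array([.5775,.0883+.052-L/1e3*np.cos(th)+N/1e3*np.sin(th),.073+L/1e3*np.sin(th)+N/1e3*np.cos(th)])+np.array(c["tvec"]).ravel();v.append(round(c["fy"]*q[1]/q[2]+c["cy"],1))
    print(round(th,1),v)
E
```

```text
side lip rows 135 145 262 283
0.9 [np.float64(143.0), np.float64(154.9)]
1.0 [np.float64(140.2), np.float64(152.1)]
1.1 [np.float64(137.8), np.float64(149.6)]
1.2 [np.float64(135.8), np.float64(147.3)]
1.3 [np.float64(134.2), np.float64(145.3)]
1.4 [np.float64(133.1), np.float64(143.6)]
1.5 [np.float64(132.4), np.float64(142.3)]
1.6 [np.float64(132.1), np.float64(141.3)]
1.7 [np.float64(132.2), np.float64(140.6)]
1.8 [np.float64(132.8), np.float64(140.3)]
```

View pics/t2.png

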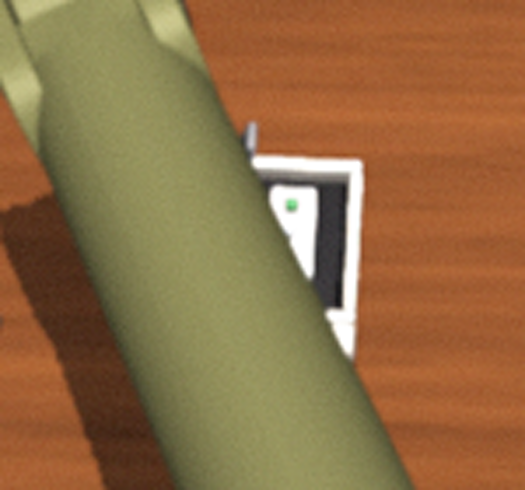

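The top view shows the arm over the flap. The flap's far edge has moved inwards to crop (250,140), and the side-view lip rows of 135–145 give about 1.25 rad, falling. Now I go over the top to the catching place.

>>> {"op": "carry_out", "data": {"series": "1 0 -0.002 -0.038 0 0 0;1 0 -0.002 -0.075 0 0 0;1 0 0.005 -0.085 0 0 0;1 0 0.04 -0.085 0 0 0;1 0 0.08 -0.085 0 0 0;1 0 0.12 -0.085 0 0 0;1 0 0.126 -0.07 0 0 0;1 0 0.126 -0.035 0 0 0;1 0 0.126 0.0 0 0 0;1 0 0.126 0.03 0 0 0;1 0 0.126 0.05 0 0 0;1 0 0.126 0.05 0 0 0;1 0 0.126 0.05 0 0 0;1 0 0.126 0.05 0 0 0"}}

```text
time_s: 6.5
eef_pos: [0.5773, 0.0359, 0.1179]
tcp_rot: [1.0, -0.007, 0.001, -0.0]
wrist_force: [1.0, 0.0, 0.7]
width: 0.0
finger_force: 0.0
```

```bash
python3 - <<'E'
from h import *
im=grab_frame("side");cv2.imwrite("pics/s3.png",cv2.resize(im[60:220,180:400,::-1],None,fx=3.5,fy=3.5,interpolation=cv2.INTER_CUBIC))
s=get_state();print(s["time_s"],s["eef_pos"],s["wrist_force"])
E
```

```text
6.55 [0.57769567 0.03585235 0.11839702] [-0.13561369 -0.50557404 -0.22755945]
```

View pics/s3.png

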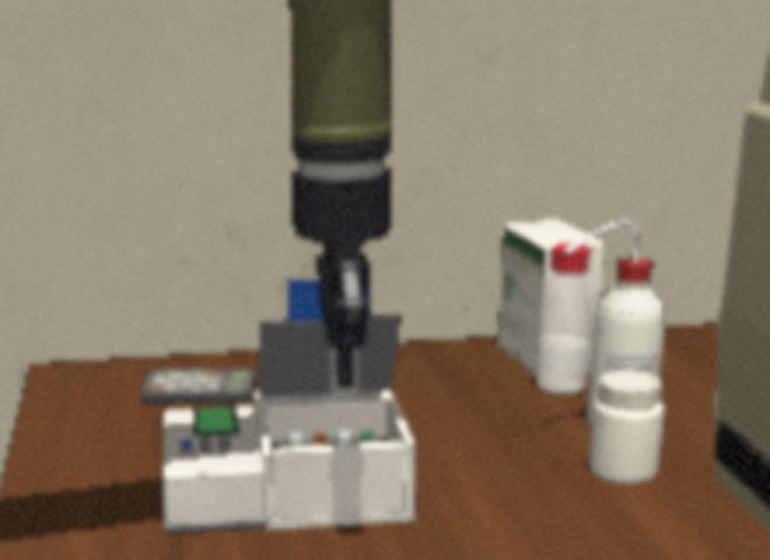

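The finger is in front of the flap, and the lip's top at row 140 gives about 1.0 rad, still falling. I'll raise the hand 20 mm so the lip lands near the fingertips, then wait for it.

>>> {"op": "carry_out", "data": {"series": "1 0 0 -0.01 0 0 0;1 0 0 -0.02 0 0 0;1 0 0 -0.02 0 0 0;1 0 0 -0.02 0 0 0;1 0 0 -0.02 0 0 0;1 0 0 -0.02 0 0 0;1 0 0 -0.02 0 0 0;1 0 0 -0.02 0 0 0;1 0 0 -0.02 0 0 0;1 0 0 -0.02 0 0 0;1 0 0 -0.02 0 0 0;1 0 0 -0.02 0 0 0;1 0 0 -0.02 0 0 0;1 0 0 -0.02 0 0 0;1 0 0 -0.02 0 0 0;1 0 0 -0.02 0 0 0;1 0 0 -0.02 0 0 0;1 0 0 -0.02 0 0 0;1 0 0 -0.02 0 0 0;1 0 0 -0.02 0 0 0"}}

```text
time_s: 8.22
eef_pos: [0.5761, 0.0351, 0.1362]
tcp_rot: [1.0, -0.007, -0.0, 0.0]
wrist_force: [0.1, -1.2, 0.7]
width: -0.0003
finger_force: 0.4
```

>>> {"op": "carry_out", "data": {"series": "1 0 0 0 0 0 0;1 0 0 0 0 0 0;1 0 0 0 0 0 0;1 0 0 0 0 0 0;1 0 0 0 0 0 0;1 0 0 0 0 0 0;1 0 0 0 0 0 0;1 0 0 0 0 0 0;1 0 0 0 0 0 0;1 0 0 0 0 0 0"}}

```text
time_s: 9.05
eef_pos: [0.5762, 0.0353, 0.1363]
tcp_rot: [1.0, -0.007, -0.0, 0.0]
wrist_force: [-0.1, -1.6, 0.6]
width: 0.0002
finger_force: 0.7
```

```bash
cat > ang.py <<'E'
from h import *
c=camera_info("side");R=cv2.Rodrigues(np.array(c["rvec"],float))[0]
def row(th,L=122,N=26):
    q=R@np.array([.5775,.1403-L/1e3*np.cos(th)+N/1e3*np.sin(th),.073+L/1e3*np.sin(th)+N/1e3*np.cos(th)])+np.array(c["tvec"]).ravel();return c["fy"]*q[1]/q[2]+c["cy"]
im=grab_frame("side");hsv=cv2.cvtColor(im,cv2.COLOR_RGB2HSV)
p=np.argwhere(cv2.inRange(hsv,(105,150,40),(125,255,255))[100:190,250:300]);print("lip rows",np.percentile(p[:,0],[2,98])+100,len(p))
for th in(0,.1,.2,.3,.4,.5,.6,.7,.8):print(th,round(row(th),1),round(row(th,100,0),1))
s=get_state();print(s["time_s"],s["eef_pos"],s["wrist_force"])
cv2.imwrite(f"pics/a{s['time_s']:.1f}.png",cv2.resize(im[90:200,220:330,::-1],None,fx=5,fy=5,interpolation=cv2.INTER_CUBIC))
E
python3 ang.py; ls pics
```

```text
lip rows [155. 164.] 118
0 179.8 185.3
0.1 175.3 182.0
0.2 170.8 178.6
0.3 166.3 175.1
0.4 161.9 171.6
0.5 157.6 168.0
0.6 153.5 164.6
0.7 149.7 161.2
0.8 146.2 158.0
9.1 [0.57616199 0.03530201 0.13630521] [-0.39228505 -0.8564444  -0.78737888]
a9.1.png
crop.png
s1.png
s3.png
side0.png
t2.png
top0.png
```

The flap is caught at about 0.57 rad (lip rows 155–164), with about 1 N on the fingers. Now I lower it along the lip's arc.

>>> {"op": "carry_out", "data": {"series": "1 0 0.0007 0.0008 0 0 0;1 0 0.0014 0.0016 0 0 0;1 0 0.0021 0.0024 0 0 0;1 0 0.0028 0.0032 0 0 0;1 0 0.0035 0.004 0 0 0;1 0 0.0042 0.0048 0 0 0;1 0 0.0049 0.0056 0 0 0;1 0 0.0056 0.0064 0 0 0;1 0 0.0063 0.0072 0 0 0;1 0 0.007 0.008 0 0 0;1 0 0.0077 0.0088 0 0 0;1 0 0.0084 0.0096 0 0 0;1 0 0.0091 0.0104 0 0 0;1 0 0.0098 0.0112 0 0 0;1 0 0.0105 0.012 0 0 0;1 0 0.0112 0.0128 0 0 0;1 0 0.0119 0.0136 0 0 0;1 0 0.0126 0.0144 0 0 0;1 0 0.0133 0.0152 0 0 0;1 0 0.0136 0.016 0 0 0"}}

```text
time_s: 10.77
eef_pos: [0.5759, 0.0215, 0.1201]
tcp_rot: [1.0, -0.007, -0.0, 0.0]
wrist_force: [-1.9, -3.6, 2.3]
width: -0.0004
finger_force: 2.3
```

>>> {"op": "carry_out", "data": {"series": "1 0 0.0006 0.0011 0 0 0;1 0 0.0012 0.0022 0 0 0;1 0 0.0018 0.0033 0 0 0;1 0 0.0024 0.0044 0 0 0;1 0 0.003 0.0055 0 0 0;1 0 0.0036 0.0066 0 0 0;1 0 0.0042 0.0077 0 0 0;1 0 0.0048 0.0088 0 0 0;1 0 0.0054 0.0099 0 0 0;1 0 0.006 0.011 0 0 0;1 0 0.0066 0.0121 0 0 0;1 0 0.0072 0.0132 0 0 0;1 0 0.0078 0.0143 0 0 0;1 0 0.0084 0.0154 0 0 0;1 0 0.009 0.0165 0 0 0;1 0 0.0096 0.0176 0 0 0;1 0 0.0102 0.0187 0 0 0;1 0 0.0108 0.0198 0 0 0;1 0 0.0114 0.0209 0 0 0;1 0 0.012 0.022 0 0 0"}}

```text
time_s: 12.43
eef_pos: [0.5756, 0.0085, 0.098]
tcp_rot: [1.0, -0.007, -0.0, 0.001]
wrist_force: [-0.7, -6.6, 2.3]
width: -0.0001
finger_force: 2.8
```

```bash
python3 ang.py|grep -v "^0"; ls pics
```

```text
lip rows [170. 178.] 91
12.4833 [0.57558948 0.0084455  0.09776666] [-1.1318002  -5.1412212   0.84026962]
a12.5.png
a9.1.png
crop.png
s1.png
s3.png
side0.png
t2.png
top0.png
```

The flap is at about 0.22 rad. The force is rising because the descent drags on the lip, so I'll go mostly outward and descend less.

>>> {"op": "carry_out", "data": {"series": "1 0 0.0003 0 0 0 0;1 0 0.0006 0 0 0 0;1 0 0.0009 0 0 0 0;1 0 0.0012 0.0003 0 0 0;1 0 0.0015 0.0007 0 0 0;1 0 0.0018 0.0011 0 0 0;1 0 0.0021 0.0015 0 0 0;1 0 0.0024 0.0019 0 0 0;1 0 0.0027 0.0023 0 0 0;1 0 0.003 0.0027 0 0 0;1 0 0.0033 0.0031 0 0 0;1 0 0.0036 0.0035 0 0 0"}}

```text
time_s: 13.48
eef_pos: [0.5757, 0.0068, 0.0946]
tcp_rot: [1.0, -0.007, -0.0, -0.0]
wrist_force: [-1.8, -1.2, 0.1]
width: -0.0001
finger_force: 0.8
```

```bash
python3 ang.py|grep -v "^0"
```

```text
lip rows [172.   178.28] 87
13.5333 [0.57572735 0.00678549 0.09456705] [-1.22331239 -1.52994794 -0.07449126]
```

>>> {"op": "carry_out", "data": {"series": "1 0 0.0003 0.0004 0 0 0;1 0 0.0006 0.0008 0 0 0;1 0 0.0009 0.0012 0 0 0;1 0 0.0012 0.0016 0 0 0;1 0 0.0015 0.002 0 0 0;1 0 0.0018 0.0024 0 0 0;1 0 0.0021 0.0028 0 0 0;1 0 0.0024 0.0032 0 0 0;1 0 0.0027 0.0036 0 0 0;1 0 0.003 0.004 0 0 0;1 0 0.0033 0.0044 0 0 0;1 0 0.0036 0.0048 0 0 0;1 0 0.0039 0.0052 0 0 0;1 0 0.0042 0.0056 0 0 0;1 0 0.0044 0.006 0 0 0;1 0 0.0046 0.0064 0 0 0;1 0 0.0048 0.0068 0 0 0;1 0 0.005 0.0072 0 0 0;1 0 0.0052 0.0076 0 0 0;1 0 0.0054 0.008 0 0 0"}}

```text
time_s: 15.2
eef_pos: [0.5757, 0.0007, 0.0868]
tcp_rot: [1.0, -0.007, -0.0, 0.0]
wrist_force: [-0.9, 0.0, 0.1]
width: 0.0003
finger_force: 0.4
```

```bash
python3 ang.py|grep -v "^0"; ls pics/a*
```

```text
lip rows [177. 184.] 98
15.25 [0.57565808 0.00061308 0.0866717 ] [-0.21654598 -1.33553449 -0.80918997]
pics/a12.5.png
pics/a13.5.png
pics/a15.2.png
pics/a9.1.png
```

>>> {"op": "carry_out", "data": {"series": "1 0 0.0002 0.0002 0 0 0;1 0 0.0004 0.0004 0 0 0;1 0 0.0006 0.0006 0 0 0;1 0 0.0008 0.0008 0 0 0;1 0 0.001 0.001 0 0 0;1 0 0.0012 0.0012 0 0 0;1 0 0.0014 0.0014 0 0 0;1 0 0.0016 0.0016 0 0 0;1 0 0.0018 0.0018 0 0 0;1 0 0.002 0.002 0 0 0;1 0 0.0022 0.0022 0 0 0;1 0 0.0024 0.0024 0 0 0;1 0 0.0026 0.0026 0 0 0;1 0 0.0028 0.0028 0 0 0;1 0 0.003 0.003 0 0 0;1 0 0.0032 0.003 0 0 0;1 0 0.0034 0.003 0 0 0;1 0 0.0036 0.003 0 0 0;1 0 0.0038 0.003 0 0 0;1 0 0.004 0.003 0 0 0"}}

```text
time_s: 16.92
eef_pos: [0.5756, -0.0033, 0.0838]
tcp_rot: [1.0, -0.007, 0.0, 0.0]
wrist_force: [0.2, -0.2, -0.2]
width: 0.0002
finger_force: 0.0
```

>>> {"op": "carry_out", "data": {"series": "1 0 0.0002 0 0 0 0;1 0 0.0004 0 0 0 0;1 0 0.0006 0 0 0 0;1 0 0.0008 0 0 0 0;1 0 0.001 0 0 0 0;1 0 0.0012 0 0 0 0;1 0 0.0014 0 0 0 0;1 0 0.0016 0 0 0 0;1 0 0.0018 0 0 0 0;1 0 0.002 0 0 0 0;1 0 0.0023 0 0 0 0;1 0 0.0026 0 0 0 0;1 0 0.003 0 0 0 0;1 0 0.0034 0 0 0 0;1 0 0.0038 0 0 0 0;1 0 0.0042 0 0 0 0;1 0 0.0046 0 0 0 0;1 0 0.005 0 0 0 0;1 0 0.0055 0 0 0 0;1 0 0.006 0 0 0 0"}}

```text
time_s: 18.58
eef_pos: [0.5756, -0.0093, 0.0838]
tcp_rot: [1.0, -0.007, -0.0, 0.0]
wrist_force: [-0.7, -0.4, -0.8]
width: 0.0001
finger_force: 0.0
```

>>> {"op": "carry_out", "data": {"series": "1 0 0.004 0 0 0 0;1 0 0.01 0 0 0 0;1 0 0.02 0 0 0 0;1 0 0.035 0 0 0 0;1 0 0.05 0 0 0 0;1 0 0.065 -0.01 0 0 0;1 0 0.075 -0.03 0 0 0;1 0 0.08 -0.05 0 0 0;1 0 0.08 -0.07 0 0 0;1 0 0.08 -0.08 0 0 0;1 0 0.08 -0.08 0 0 0;1 0 0.08 -0.08 0 0 0"}}

```text
time_s: 19.58
eef_pos: [0.5745, -0.0896, 0.1637]
tcp_rot: [1.0, -0.007, 0.0, 0.0]
wrist_force: [0.3, -0.4, 0.3]
width: -0.0004
finger_force: 0.0
```

```bash
python3 ang.py|grep -v "^0\.[1-9]"; ls pics/a*; python3 - <<'E'
from h import *
im=grab_frame("side");cv2.imwrite("pics/end.png",cv2.resize(im[60:330,180:400,::-1],None,fx=2.2,fy=2.2,interpolation=cv2.INTER_CUBIC))
E
```

```text
lip rows [144.96 185.  ] 149
0 179.8 185.3
19.6333 [ 0.57381633 -0.08932472  0.162767  ] [ 0.40946662 -0.60288876 -0.10535021]
pics/a12.5.png
pics/a13.5.png
pics/a15.2.png
pics/a19.6.png
pics/a9.1.png
```

View pics/end.png

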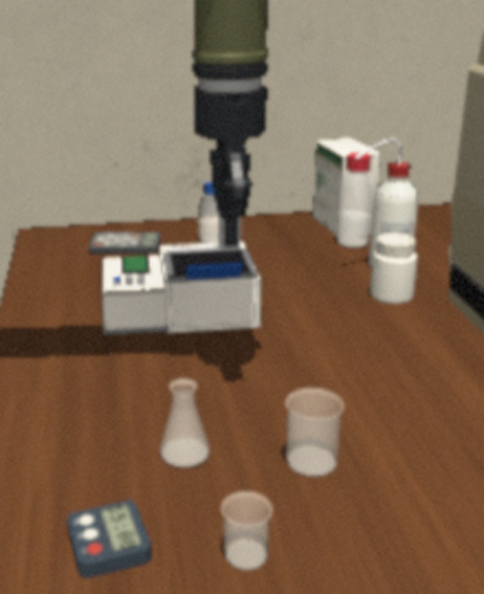

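The last picture shows the flap shut, with the lip at about (215,270) and its lower row at 185 (185.3 expected when shut). The hand is clear and the bystanders look undisturbed.

```bash
python3 -c "
from plant import *
print(sign_off())"
```

```text
the job is handed in; nothing more can be done
None
```

The flap was tipped past its balance point, caught on the backs of the fingers at about 0.57 rad, lowered until the side view showed it shut, and the job handed in at about 20 s with the hand clear; sign-off gave no verdict.

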